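# Hold the sticky cash box lock open

### The arm

A 6-joint arm with a two-finger parallel gripper is mounted at the origin on the work surface. World frame = base frame: x ahead of the robot, y to its left, z up, the work surface at z = 0. Lengths are in m, angles in rad, forces in N, time in s.
With the tool pointing down it reaches from about 0.225 to 0.875 m from the base axis. Payload 3.4 kg.
Tool frame: the origin (TCP) lies between the finger pads; the fingertips stand 8 mm ahead of it and the grasp point (between the pads) lies 11 mm behind it; z points along the fingers, y is the line along which they close (so a half turn about z gives the same grasp; the last joint's range is limited). The gripper opens to 85 mm and grips with 20 to 120 N. Pads are 22 mm wide; open, the fingers measure 114 mm over their backs; the gripper's body (76 mm by 85 mm) begins 54 mm behind the grasp point. The pads swing forward as they close: fully open they stand 13 mm farther back than shut.
Start: joints at [-1.244, 0.276, 1.505, -0, 1.361, -0.121], TCP at [0.249, -0.518, 0.239] pointing down, gripper open.
Joint ranges: [-2.89, 2.89], [-0.75, 2.08], [0.22, 2.7], [-1.18, 4.32], [0.11, 2.71], [-2.7, 2.7]. Speed limits (rad/s): [2.57, 2.57, 3.14, 3.14, 3.14, 3.14].

### API

Orientations are given as a unit quaternion [w, x, y, z].
In Python, from rig import manip gives the robot as it stands.
- The arm moves only by the tool move_arm, never from a script. Its argument "deltas" is a list that holds one entry, the list of rows, each a list of 5 numbers: the shift along the tool's x, y, z normalised to -1 to 1, where 1 is 80 cm, then the turn about the tool's z normalised to -1 to 1, where 1 is 120 degrees, then the closure, from -1 (fully open) to 1 (shut). In form: [[[tx, ty, tz, twist, grip], ...]]. A call has 1 to 12 rows; each row is the pose to reach, as a shift and turn from the pose commanded when the call began, along the tool's axes at that moment; what a row does not reach only later rows make up. A row lasts 1/10 s, in which the tool goes at most 50 mm and 8.59 degrees, less where a joint would pass 70% of its speed; a pose out of reach is approached as far as the arm can. A call with a number of a shift or a turn outside -1 to 1 is refused whole. A call with a gripper value outside its range is refused whole. The fingers move at their own pace and stop on an object; "squeeze" is the grip in N (left out, the last holds). Time passes only in rows, so rows that repeat a pose let the fingers close. It gives the time, the measured TCP pose, the force, the opening and the grip force at its end, in the units of the state.
- manip.get_state(): the state, without advancing time (a new reading comes with each control period).
- manip.get_image(name): name is "scene" or "top"; returns the picture (480x640x3 uint8, red, green, blue); there is no depth.
- manip.camera_params(name): a dict with "fx", "fy", "cx", "cy" (pixels), "R" (3x3) and "t" (3): a world point X has camera coordinates R X + t. Camera axes: x right, y down, z forward; pixel columns grow to the right and rows downward; lengths in m; the calibration is good to about 2 mm. A picture is of the moment at which its call begins. camera_params takes no time and is no camera call.
- manip.sign_off(): hands the job in; it is judged then, once.
The state is a dict: "clock": time; "qpos": joint angles; "qd": joint speeds; "effort": joint torques, N m; "position": TCP position; "ee_rot": TCP orientation; "contact_force": force on the tool from outside, world axes, zero at the start; "moment": the same for the moment, N m; "width": finger opening in m; "gripper_force": force on a finger pad.
Only numpy, scipy, OpenCV 4.12 (cv2) and the standard library are available. Lean on these libraries where they do the work, as an engineer would, in place of code of your own. Each camera call takes 0.05 s, during which the arm holds its last target. There are 200 camera calls.

### The job

Open the lock of the grey donation cash box for me: take its key, the one with the long black rectangular head, off the key stand, put it straight down into the lock on top of the box, rock it past the sticky discs until it is fully home, then turn it clockwise a quarter turn to the stop. The lock springs back, so finish while still gripping the key and holding it turned, so that I can pull out the coin drawer. Leave the other two keys on their hooks and everything else on the table where it is.

Things in the scene. Friction and masses are not known exactly. Their poses are not given: they have to be found in the camera images.
- key_grip (a point): cash box key, hung on the stand, the only one with a long black rectangular head; point at the head's centre. z up along the key, y across its width, x through its thickness. Head 30 mm (y) x 9 (x) x 44 tall, from 21 above to 23 below this point, narrow sides (+y, -y) flat for gripping; hole 12 x 12 mm, 3 to 15 above it. 40 g
- key_tip (a point): tip of that key's blade, 64 mm below key_grip on the centre line, same axes. Flat steel blade 13 mm wide (y), 4 thick (x), 36 long, blunt, 12 mm wide over the last 4 mm, alike both ways round (half turn about z). On top of the blade, 36 mm above this point, a shoulder 20 x 9 mm that rests on the lock when the key is home
- key_stand: fixed wooden stand, origin under the base's centre (base 110 x 262 x 16 mm), front is -x. Rail along y, front face at x=+24 mm, 124 to 146 mm high. Three level hooks, 4.4 mm thick, axis 135 mm high, at y=-75, 0, 75 mm stick out 36 mm to -x, end in a 6.8 mm ball. A key hangs on each near x=-1, width along y, any order. To take one: lift about 4 mm, draw it 30 mm out to -x
- cash_box: fixed grey steel cash box, origin under its centre: 200 mm (x) x 220 (y) x 110 tall, coin drawer in its front (-x), coin slot and flat folded handle (8 mm tall) on the rear half of the top, round lock 37 mm across on the front half
- keyway (a point): mouth of the keyway, centre of the lock's face, 35 mm in front of the box's centre, 114 mm above the table, axes of cash_box. Slot 14.4 mm along y, 5.3 along x, with a 2 mm bevel. The key goes straight down 36 mm till its shoulder rests on the face. The face turns freely with the blade, up to 50 degrees anticlockwise, 110 clockwise
- lock_inside (a point): on the lock's axis 14 mm below the face. Below the face lie two sticky discs (tops 7 and 14 mm deep) and the cylinder (top 21 mm deep), each with such a slot. The discs rest 25 to 40 degrees off, one each way, unseen: the key stops on them; rock it about its length, pressing 4 to 8 N, till it drops; a disc then follows the blade. For the cylinder the key must be straight (0) again
- lock_cylinder (a joint): cylinder angle, rad: 0 locked (slot along the box's y), grows clockwise seen from above to the stop at 1.571: open, drawer 12 mm ajar. Only a key fully home turns it. A spring turns it back (0.09 N m at 0, 0.16 at the stop; rubbing adds 0.1). The key has about 10 degrees of play and give in it: turn it a little past a quarter turn
- tube_key_mid (a point): another key: round steel ring head 26 mm across and a round 9 mm shaft; this point 12 mm below where it hangs. Stays on its hook
- small_key_mid (a point): another key: small brass key, 22 mm square head and short 7 mm blade; this point 12 mm below where it hangs. Stays on its hook
- choc_a: bystander, to be left alone: red chocolate carton, 60 x 130 x 65 mm, behind the key stand; origin under its centre
- choc_b: bystander, to be left alone: another such red carton, beside the first; origin under its centre
- tape_roll: bystander, to be left alone: roll of brown packing tape lying flat, 96 mm across, 48 mm high; origin under its centre
- stapler: bystander, to be left alone: grey stapler, 130 x 30 x 48 mm, in front of the key stand; origin under its centre
- mug: bystander, to be left alone: white mug, 92 mm high, behind the cash box; origin under its centre
- jam_jar: bystander, to be left alone: jam jar with a steel lid, 85 mm high, behind the cash box; origin under its centre
- gift_small: bystander, to be left alone: small lime gift box, 110 x 85 x 60 mm; origin under its centre

How it is judged:
By the outcome, as a careful person would: the job done as asked, in the order asked, and still so for the second after the job is handed in, while the arm keeps its last pose, push and grip.
It also fails if it takes over 69 s, if anything falls off the work surface, if the arm or the gripper's body presses on something with over 40 N, if the wrist force passes 120 N, or if a joint passes its speed limit or range.

## Working session

There is one attempt and no reset: what is moved stays moved. The work goes in short steps, Python scripts to look and compute and a tool call to move; the robot and the scene stay as the last step left them, time stands still between calls to the robot, and variables do not carry over. Pictures are saved under pics/ and viewed, at most 10 in all, crops included, and the job is handed in when it is done.

Besides the shell and the picture viewer there is one more tool, called after ">>>" by a JSON object that holds its "op" and its "data", one argument or row to a line. move_arm: Moves the arm, as the interface text tells. Scaled input: -1 to 1 covers 80 cm each way for a shift and 120 degrees each way for a turn. Its arguments: {"type":"object","properties":{"deltas":{"type":"array","items":{"type":"array","items":{"type":"array","items":{"type":"number","minimum":-1,"maximum":1}}}},"squeeze":{"type":"number"}},"required":["deltas"]}

```bash
ls; mkdir -p pics
python3 - <<'E'
from rig import manip
import cv2,json
for n in("scene","top"):
    im=manip.get_image(n); cv2.imwrite(f"pics/{n}0.png",im[:,:,::-1]); p=manip.camera_params(n); print(n,{k:(v.tolist() if hasattr(v,'tolist') else v) for k,v in p.items()})
print(manip.get_state())
E
```

```text
pics
scene {'fx': 447.5436852787041, 'fy': 447.5436852787041, 'cx': 319.16755590057716, 'cy': 241.31664970713305, 'R': [[-0.5010637562123789, 0.8653079942536319, 0.013311171665118767], [0.737569061625309, 0.4350402705608969, -0.5164608816972129], [-0.45268862537455345, -0.24896192092578753, -0.8562073174094224]], 't': [0.2960151562952007, -0.3747399513019478, 1.3871997882165288]}
top {'fx': 620.757078962146, 'fy': 620.757078962146, 'cx': 319.5399058183511, 'cy': 235.5948993353061, 'R': [[-0.009765285298092558, -0.9998886392049865, 0.01128487447191884], [-0.9923966273014301, 0.00830617392332214, -0.122800413661771], [0.12269300438001106, -0.012398252439583262, -0.9923672253821422]], 't': [0.011757605425533852, 0.5821081192929868, 1.631327562862565]}
{'clock': 0.1, 'qpos': array([-1.24398981e+00,  2.76511887e-01,  1.50600372e+00, -2.98505193e-06,
        1.36071416e+00, -1.20984230e-01]), 'qd': array([-0.00102255, -0.00019466, -0.00244607,  0.00010832,  0.00100747,
       -0.00147537]), 'effort': array([ 1.18359676e-03, -4.17699194e+01, -2.46404868e+01, -7.53507175e-05,
        5.86877373e-03, -1.20440558e-05]), 'position': array([ 0.24881339, -0.51786559,  0.23853866]), 'ee_rot': array([-8.14077471e-04,  9.75039566e-01,  2.22029671e-01, -8.55418733e-05]), 'contact_force': array([-0.23815018, -0.64699325,  0.02722765]), 'moment': array([0.01077383, 0.00944005, 0.03217855]), 'gripper_force': 0.0, 'width': 0.08529624767742838}
```

View pics/scene0.png

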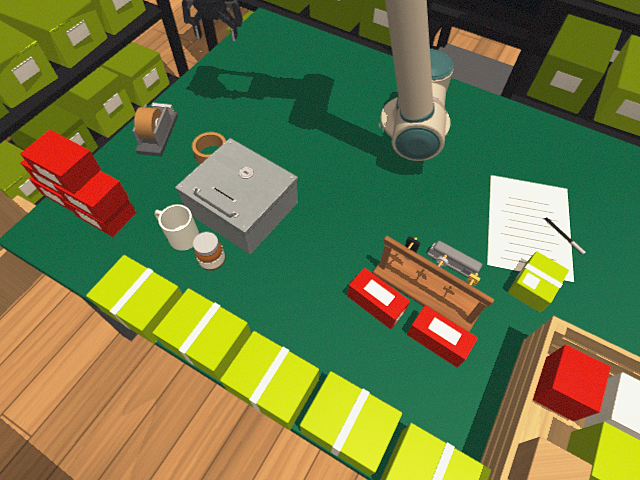

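View pics/top0.png

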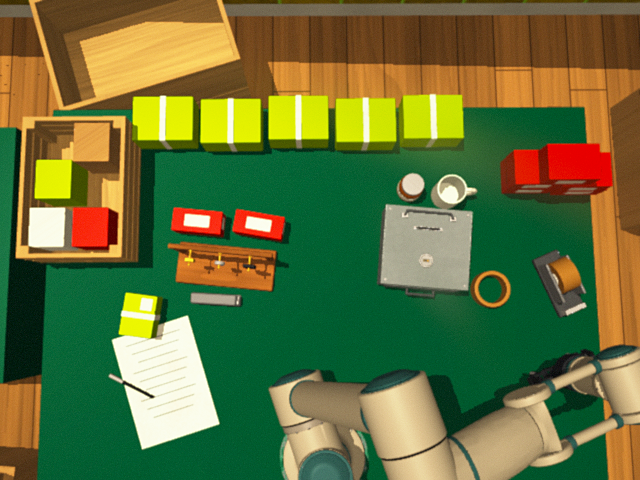

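Overview: in the top view the stand is at about (225,265) with the black key near (250,263), and the lock is near (426,260). I'll enlarge both.

Run:
```python
import cv2,numpy as np
t=cv2.imread("pics/top0.png");s=cv2.imread("pics/scene0.png")
def c(im,x,y,w,h,k):return cv2.resize(im[y:y+h,x:x+w],(w*k,h*k),interpolation=cv2.INTER_CUBIC)
a=np.hstack([c(t,160,230,133,70,3),c(t,376,200,100,100,4)[:210] if 0 else cv2.resize(t[195:300,370:480],(399,210),interpolation=cv2.INTER_CUBIC)])
b=np.hstack([c(s,370,225,130,130,3)[:390,:390],cv2.resize(s[130:255,170:305],(409,390),interpolation=cv2.INTER_CUBIC)])
b=cv2.resize(b,(a.shape[1],390))
cv2.imwrite("pics/m1.png",np.vstack([a,b]));print(a.shape,b.shape)
```

```text
(210, 798, 3) (390, 798, 3)
```

View pics/m1.png

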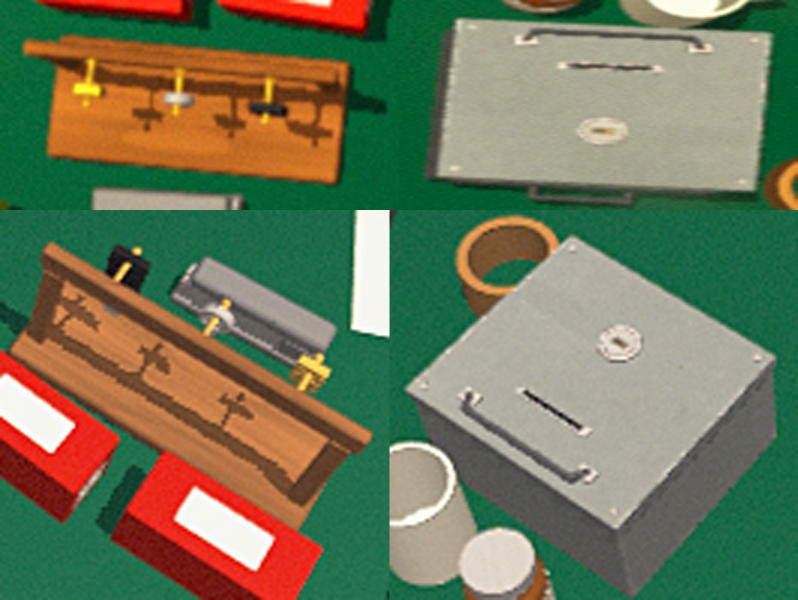

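Top-left panel: the black key hangs on the right-hand hook (toward the box), at about (249,266) in the top view and (413,244) in the scene view. The lock face is at about (426,260) in the top view, with its slot roughly along y. Next I'll measure these.

```bash
cat > h.py <<'E'
import numpy as np,cv2
from rig import manip
P={n:{k:np.array(v) for k,v in manip.camera_params(n).items()} for n in("scene","top")}
def ray(n,uv):
    p=P[n];d=np.array([(uv[0]-p['cx'])/p['fx'],(uv[1]-p['cy'])/p['fy'],1.])
    return -p['R'].T@p['t'],p['R'].T@d
def onz(n,uv,z):
    o,d=ray(n,uv);return o+d*(z-o[2])/d[2]
def proj(n,X):
    p=P[n];c=p['R']@X+p['t'];return np.array([p['fx']*c[0]/c[2]+p['cx'],p['fy']*c[1]/c[2]+p['cy']])
def tri(a,b):
    (o1,d1),(o2,d2)=ray("scene",a),ray("top",b)
    s=np.linalg.lstsq(np.c_[d1,-d2],o2-o1,rcond=None)[0];x,y=o1+s[0]*d1,o2+s[1]*d2
    return (x+y)/2,np.linalg.norm(x-y)
E
python3 - <<'E'
from h import *
np.set_printoptions(precision=4,suppress=True)
I={n:cv2.imread(f"pics/{n}0.png") for n in("scene","top")}
# box top face
for n,(x0,y0,x1,y1),lk in(("top",(370,195,480,300),(426,260)),("scene",(170,130,305,255),(246,172))):
    im=I[n];h=cv2.cvtColor(im,cv2.COLOR_BGR2HSV);g=im.mean(2)
    print(n,"box grey",im[lk[1]-15,lk[0]-18],"lock",im[lk[1]-5:lk[1]+6:5,lk[0]-5:lk[0]+6:5].mean(2).ravel())
    for thr in(120,):
        m=np.zeros(g.shape,np.uint8);m[y0:y1,x0:x1]=((h[...,1]<50)&(g>thr))[y0:y1,x0:x1]
        m=cv2.morphologyEx(m,cv2.MORPH_OPEN,np.ones((5,5)))
        c=max(cv2.findContours(m,cv2.RETR_EXTERNAL,cv2.CHAIN_APPROX_NONE)[0],key=cv2.contourArea)
        w=np.array([onz(n,q,.110)[:2] for q in c[:,0]],np.float32)*1000
        r=cv2.minAreaRect(w);print(n,thr,r)
    # lock: bright blob
    sub=g[lk[1]-14:lk[1]+15,lk[0]-14:lk[0]+15];bg=np.median(sub)
    print("bg",bg); print(np.round(sub[4:25,3:26]).astype(int))
E
```

```text
top box grey [144 163 163] lock [196.3333 211.     162.6667 202.     114.3333 194.     178.     197.6667
 153.6667]
top 120 ((541.906494140625, -266.07427978515625), (224.3668212890625, 204.08096313476562), 84.84650421142578)
bg 161.66666666666666
[[158 164 164 161 168 163 161 162 165 164 163 162 164 162 160 164 158 162
  165 162 165 164 161]
 [163 164 166 159 163 162 161 162 160 162 162 163 162 163 161 164 161 160
  163 161 160 163 163]
 [160 163 161 163 163 163 160 158 157 160 161 158 159 153 158 164 162 167
  163 159 163 160 165]
 [164 162 164 165 165 163 157 160 156 160 167 177 168 154 159 161 158 164
  155 165 166 166 166]
 [159 165 161 163 161 161 169 174 184 186 198 209 202 188 173 166 161 162
  168 163 167 168 167]
 [167 161 164 161 158 162 196 197 190 187 203 211 202 191 182 175 163 159
  163 168 163 165 162]
 [161 164 161 163 163 180 196 183 198 206 207 211 207 204 186 183 191 171
  159 164 162 166 167]
 [162 163 166 163 166 193 183 194 211 210 211 213 213 209 209 207 207 177
  161 163 162 159 162]
 [159 160 164 162 171 196 188 192 191 190 190 194 201 201 208 210 211 192
  
[... 2775 characters left out ...]
171 170 171 172 173]
 [175 171 173 169 154 146 208 187 198 192 186 187 196 199 233 203 134 154
  174 173 165 174 170]
 [170 168 170 169 173 163 147 177 223 234 235 245 248 213 135 128 176 174
  171 171 169 170 170]
 [170 171 171 172 168 169 166 138 104 106 110 113  99 147 177 180 176 171
  171 167 169 173 169]
 [170 171 172 170 174 169 173 176 173 176 171 174 171 172 172 174 173 170
  169 165 171 170 170]
 [174 172 172 169 170 171 173 174 171 174 171 169 175 171 174 171 174 173
  169 168 169 172 172]
 [171 170 171 169 171 171 169 171 172 169 169 171 171 173 171 169 170 167
  171 172 171 168 168]
 [170 174 173 172 174 171 174 171 167 170 171 172 172 172 169 170 167 169
  169 172 167 169 172]]
```

Run:
```python
from h import *
np.set_printoptions(precision=4,suppress=True,linewidth=200)
I={n:cv2.imread(f"pics/{n}0.png") for n in("scene","top")}
print("lock",onz("top",(425.8,260),.114),onz("scene",(246,172.3),.114))
def blob(n,roi,f):
    x0,y0,x1,y1=roi;h=cv2.cvtColor(I[n],cv2.COLOR_BGR2HSV).astype(int);m=np.zeros(h.shape[:2],np.uint8)
    m[y0:y1,x0:x1]=f(h[...,0],h[...,1],h[...,2])[y0:y1,x0:x1]
    return m
# stand base top face at z=.016 (front edge & sides) in top view
m=blob("top",(165,240,285,295),lambda h,s,v:(h<20)&(s>120)&(v>110));m=cv2.morphologyEx(m,cv2.MORPH_OPEN,np.ones((3,3)))
c=max(cv2.findContours(m,cv2.RETR_EXTERNAL,cv2.CHAIN_APPROX_NONE)[0],key=cv2.contourArea)
w=np.array([onz("top",q,.016)[:2] for q in c[:,0]],np.float32)*1000
print("base",cv2.minAreaRect(w))
front=w[[i for i in range(len(w)) if w[i,0]<np.interp(c[i,0,0],[175,275],[540,530])]]
# front edge: max row per column
pts=[]
for u in range(182,268,2):
    r=np.nonzero(m[:,u])[0]; pts.append(onz("top",(u,r.max()),.016)[:2])
pts=np.array(pts);k=np.polyfit(pts[:,1],pts[:,0],1);print("front edge x=%.4f*y+%.4f yaw %.2f"%(k[0],k[1],-np.degrees(np.arctan(k[0]))),pts[0],pts[-1])
# hooks yellow in both, black key in both
for n,roi in(("top",(180,240,265,275)),("scene",(395,230,490,300))):
    m=blob(n,roi,lambda h,s,v:(h>20)&(h<36)&(s>150)&(v>150))
    q=cv2.connectedComponentsWithStats(m);print(n,"yellow",[(q[2][i].tolist(),q[3][i]) for i in range(1,q[0]) if q[2][i,4]>3])
    m=blob(n,(238,255,262,275) if n=="top" else (400,232,425,262),lambda h,s,v:v<50)
    ys,xs=np.nonzero(m);print(n,"black",xs.min(),xs.max(),ys.min(),ys.max(),xs.mean(),ys.mean())
    x0,y0,x1,y1=(240,258,262,275) if n=="top" else (398,232,425,262)
    print(I[n][y0:y1,x0:x1].max(2))
```

```text
lock [ 0.5075 -0.263   0.114 ] [ 0.5075 -0.2626  0.114 ]
base ((489.0549621582031, 262.1276550292969), (260.7870788574219, 77.90007019042969), 83.77165985107422)
front edge x=0.1061*y+0.4238 yaw -6.06 [0.4648 0.377 ] [0.4386 0.1515]
top yellow [([189, 250, 3, 4, 7], array([189.8571, 251.1429])), ([184, 255, 10, 7, 42], array([188.619 , 259.0714])), ([219, 256, 2, 5, 8], array([219.375, 257.75 ])), ([249, 256, 2, 8, 11], array([249.2727, 259.2727])), ([247, 268, 2, 3, 4], array([247.75, 269.25]))]
top black 244 254 265 267 248.76470588235293 266.1764705882353
[[123 126 124 125 125 125 126 118 182 254 212 137 138 180 189 189 192 192 192 187 179 181]
 [ 95  95  99  96  95  93  93  85 173 255 199 107  98 124 127 133 133 129 132 132 130 140]
 [106  99 100 103  99 102  98  89 179 255 188 103  97  94  97  95  94 102  99  94  98  97]
 [ 99 100 102  97 106 104 104 106 180 253 176  97 102 108 102 100 100  99  98 101 100  94]
 [131 135 129 113 111 115 114 130 188 240 165  99 101 102 104 101 103  97 102 103  98  98]
 [197 194 181 125 130 134 142 169 206 233 150  94  98 103 113 119 122 120 123 12
[... 3875 characters left out ...]
 198 197 182 109 114 104 108 110]
 [206 204 204 200 194 195 153  88  89  88  90  82  84  80  96 136 170 189 198 199 198 198 200 170 110 106 108]
 [148 212 206 199 203 200 174 107  96  91  88  86  84  87  86  89 105 151 173 196 198 194 194 195 190 137 105]
 [146 202 198 210 202 201 181 135 117  99  97  85  87  81  81  83  85  87 116 159 181 195 200 193 194 198 182]
 [123 110 143 201 210 206 204 202 167 127 110 115 122  94  86  80  80  90  85  90 135 168 185 199 196 194 195]
 [126 121 115 153 211 205 203 202 204 191 154 172 192 164 116  80  82  84  86  80  82  99 145 173 190 194 194]
 [120 125 123 156 205 195 203 198 203 204 203 195 191 200 186 134  93  82  77  77  81  88  84 116 153 175 189]]
```

Run:
```python
from h import *
np.set_printoptions(precision=4,suppress=True,linewidth=200)
print("ball",tri((415.5,238.4),(247.9,268.9)))
print("key top ctr top view",onz("top",(249.2,265.9),.143))
print("key top ends",onz("top",(243.4,265.4),.143),onz("top",(254.9,266.6),.143))
# scene: top edge corners of head: left-back corner / right corner approx
for z in (.143,): print("scene corners",onz("scene",(408.3,236.2),z),onz("scene",(420,243),z))
a=np.radians(-6.1);ex=np.array([np.cos(a),np.sin(a),0]);ey=np.array([-ex[1],ex[0],0])
o=np.array([.5052,.2605,0])
for y in(-.075,0,.075):
  b=o-.0145*ex+y*ey+[0,0,.135]; print(y,b,proj("top",b),proj("scene",b))
k=o-.001*ex-.075*ey+[0,0,.143];print("key pred",k,proj("top",k),proj("scene",k))
for s in(-1,1):print(proj("top",k+s*.015*ey),proj("scene",k+s*.015*ey))
t=np.array([.249,-.518,.239])
th=np.radians(25.65);print("tool x",np.cos(th),np.sin(th))
```

```text
ball (array([0.4871, 0.1871, 0.1401]), np.float64(0.0007908741880666186))
key top ctr top view [0.4943 0.1839 0.143 ]
key top ends [0.4956 0.1984 0.143 ] [0.4924 0.1697 0.143 ]
scene corners [0.492  0.1707 0.143 ] [0.4951 0.2004 0.143 ]
-0.075 [0.4828 0.1875 0.135 ] [248.0981 270.7194] [416.1619 238.2928]
0 [0.4908 0.262  0.135 ] [218.2893 267.8069] [445.8751 255.6505]
0.075 [0.4988 0.3366 0.135 ] [188.4825 264.8945] [476.9581 273.8084]
key pred [0.4962 0.186  0.143 ] [248.3674 265.121 ] [413.8486 240.5715]
[254.3535 265.7059] [407.9998 237.1386]
[242.3813 264.5362] [419.7498 244.0351]
tool x 0.9014551171122457 0.4328725815204139
```

>>> {"op": "move_arm", "data": {
  "deltas": [
    [[0.33,-0.33,0,-0.8,-0.4],[0.33,-0.33,0,-0.8,-0.4],[0.33,-0.33,0,-0.8,-0.4],[0.33,-0.33,0,-0.8,-0.4],[0.33,-0.33,0,-0.8,-0.4],[0.33,-0.33,0,-0.8,-0.4],[0.33,-0.33,0,-0.8,-0.4],[0.33,-0.33,0,-0.8,-0.4],[0.33,-0.33,0,-0.8,-0.4],[0.33,-0.33,0,-0.8,-0.4],[0.33,-0.33,0,-0.8,-0.4],[0.33,-0.33,0,-0.8,-0.4]]
  ]
}}

```text
clock: 1.3
position: [0.3724, -0.1657, 0.239]
ee_rot: [-0.0, 0.487, 0.874, -0.0]
contact_force: [-0.2, 0.3, 1.3]
width: 0.0599
gripper_force: 0.0
```

```bash
cat >> h.py <<'E'
def goal(X,head):
    """shift (norm.) in tool axes and twist (norm.) to reach TCP X with tool-x heading head deg, from the measured pose"""
    s=manip.get_state();w,x,y,z=s['ee_rot']
    from scipy.spatial.transform import Rotation as R
    M=R.from_quat([x,y,z,w]).as_matrix();h=np.degrees(np.arctan2(M[1,0],M[0,0]))
    d=M.T@(np.array(X)-s['position'])/.8;tw=(h-head+180)%360-180
    print("t",round(float(s['clock']),2),"pos",s['position'].round(4),"head",round(h,2),"z",M[:,2].round(4),"q6",s['qpos'][5].round(3),"F",s['contact_force'].round(1),"Mz",s['moment'].round(2),"w",s['width'].round(4),"g",round(float(s['gripper_force']),1))
    print("go",d.round(4),"twist",round(tw/120,4))
E
python3 -c "
from h import *
goal([.495,.185,.22],173.8)"
```

```text
Traceback (most recent call last):
  File "h.py", line 21, in goal
    print("t",round(float(s['clock']),2),"pos",s['position'].round(4),"head",round(h,2),"z",M[:,2].round(4),"q6",s['qpos'][5].round(3),"F",s['contact_force'].round(1),"Mz",s['moment'].round(2),"w",s['width'].round(4),"g",round(float(s['gripper_force']),1))
                                                                                                                                                                                                     ^^^^^^^^^^^^^^^^
AttributeError: 'float' object has no attribute 'round'
```

```bash
sed -i "s/s\['width'\].round(4)/round(s['width'],4)/" h.py
python3 -c "
from h import *
goal([.495,.185,.22],173.8)"
```

```text
t 1.3 pos [ 0.3724 -0.1657  0.239 ] head 121.74 z [-5.e-04  3.e-04 -1.e+00] q6 -1.144 F [-0.2  0.3  1.3] Mz [ 0.03 -0.03  0.02] w 0.0599 g 0.0
go [0.2922 0.361  0.0238] twist -0.4338
```

>>> {"op": "move_arm", "data": {
  "deltas": [
    [[0.292,0.361,0,-0.434,-0.4],[0.292,0.361,0,-0.434,-0.4],[0.292,0.361,0,-0.434,-0.4],[0.292,0.361,0,-0.434,-0.4],[0.292,0.361,0,-0.434,-0.4],[0.292,0.361,0,-0.434,-0.4],[0.292,0.361,0,-0.434,-0.4],[0.292,0.361,0,-0.434,-0.4],[0.292,0.361,0.02,-0.434,-0.4],[0.292,0.361,0.02,-0.434,-0.4],[0.292,0.361,0.02,-0.434,-0.4]]
  ]
}}

```text
clock: 2.4
position: [0.4954, 0.184, 0.2228]
ee_rot: [-0.001, 0.055, 0.998, -0.0]
contact_force: [-0.5, -0.2, 0.4]
width: 0.0596
gripper_force: 0.0
```

Run:
```python
from h import *
goal([.495,.185,.114],173.8)
t=manip.get_image("top")[:,:,::-1];s=manip.get_image("scene")[:,:,::-1]
cv2.imwrite("pics/t2.png",t);cv2.imwrite("pics/s2.png",s)
a=cv2.resize(t[220:300,190:290],None,fx=4,fy=4,interpolation=cv2.INTER_CUBIC);b=cv2.resize(s[200:280,370:470],None,fx=4,fy=4,interpolation=cv2.INTER_CUBIC)
cv2.imwrite("pics/m2.png",np.hstack([a,b]))
```

```text
t 2.4 pos [0.4954 0.184  0.2228] head 173.65 z [-1.6e-03 -7.0e-04 -1.0e+00] q6 -1.236 F [-0.5 -0.2  0.4] Mz [-0.04  0.04  0.01] w 0.0596 g 0.0
go [0.0004 0.0013 0.1361] twist -0.0013
```

View pics/m2.png

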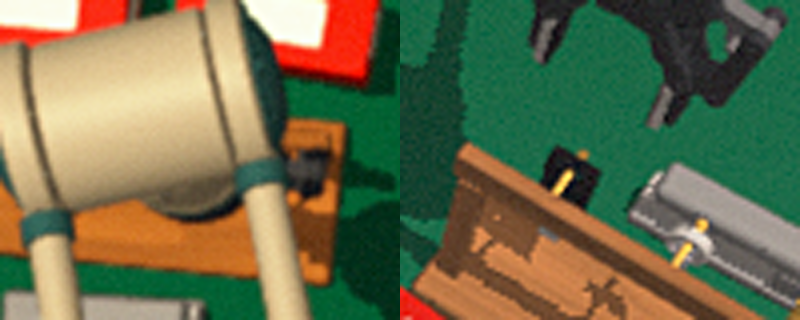

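The scene crop shows the open fingers hanging above and to either side of the black head at about crop pixel (575,175). The arm hides the top view. I'll descend now.

>>> {"op": "move_arm", "data": {
  "deltas": [
    [[0,0.001,0.05,0,-0.4],[0,0.001,0.1,0,-0.4],[0,0.001,0.12,0,-0.4],[0,0.001,0.138,0,-0.4],[0,0.001,0.138,0,-0.4],[0,0.001,0.138,0,-0.4]]
  ]
}}

```text
clock: 3.1
position: [0.4965, 0.1848, 0.1137]
ee_rot: [0.001, 0.055, 0.998, 0.0]
contact_force: [-1.1, 1.3, 1.1]
width: 0.0599
gripper_force: 0.0
```

Run:
```python
from h import *
goal([.495,.185,.112],173.8)
s=manip.get_image("scene")[:,:,::-1]
cv2.imwrite("pics/m3.png",cv2.resize(s[200:280,370:470],None,fx=5,fy=5,interpolation=cv2.INTER_CUBIC))
```

```text
t 3.1 pos [0.4965 0.1848 0.1137] head 173.67 z [ 1.1e-03  2.0e-04 -1.0e+00] q6 -1.235 F [-1.1  1.3  1.1] Mz [-0.01  0.03 -0.01] w 0.0599 g 0.0
go [0.0019 0.0001 0.0021] twist -0.0011
```

View pics/m3.png

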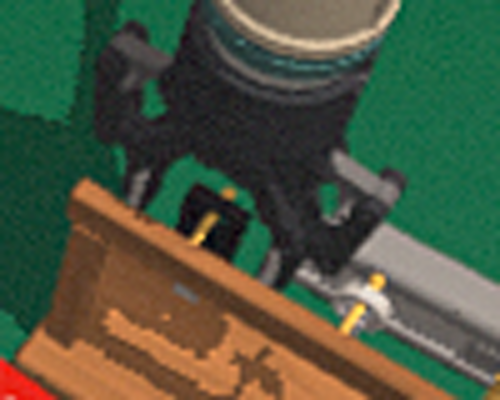

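The fingers straddle the black head at about crop pixel (213,222). Closing.

>>> {"op": "move_arm", "data": {
  "deltas": [
    [[0,0,0.001,0,0.1],[0,0,0.001,0,0.2],[0,0,0.001,0,0.3],[0,0,0.001,0,0.5],[0,0,0.001,0,0.8],[0,0,0.001,0,1],[0,0,0.001,0,1]]
  ],
  "squeeze": 60
}}

```text
clock: 3.85
position: [0.4963, 0.1852, 0.1127]
ee_rot: [0.001, 0.055, 0.999, 0.0]
contact_force: [-1.1, -1.1, 5.4]
width: 0.0292
gripper_force: 58.8
```

Run:
```python
from h import *
goal([.495,.185,.112],173.8)
```

```text
t 3.85 pos [0.4963 0.1852 0.1127] head 173.74 z [ 0.0011  0.     -1.    ] q6 -1.236 F [-1.1 -1.1  5.4] Mz [-0.11  0.07  0.03] w 0.0292 g 58.8
go [ 0.0016 -0.0004  0.0009] twist -0.0005
```

>>> {"op": "move_arm", "data": {
  "deltas": [
    [[0,0,-0.003,0,1],[0,0,-0.0055,0,1],[0,0,-0.0055,0,1]]
  ]
}}

```text
clock: 4.15
position: [0.4959, 0.1852, 0.1164]
ee_rot: [-0.0, 0.055, 0.999, -0.0]
contact_force: [-0.6, -0.4, -1.4]
width: 0.0291
gripper_force: 59.1
```

Run:
```python
from h import *
goal([.495,.185,.1165],173.8)
```

```text
t 4.15 pos [0.4959 0.1852 0.1164] head 173.74 z [-1.e-04 -0.e+00 -1.e+00] q6 -1.236 F [-0.6 -0.4 -1.4] Mz [-0.01  0.01  0.01] w 0.0291 g 59.1
go [ 0.0011 -0.0004 -0.0001] twist -0.0005
```

>>> {"op": "move_arm", "data": {
  "deltas": [
    [[0.006,0,0,0,1],[0.012,0,0,0,1],[0.018,0,0,0,1],[0.024,0,0,0,1],[0.03,0,0,0,1],[0.036,0,0,0,1],[0.043,0,0,0,1],[0.043,0,0,0,1]]
  ]
}}

```text
clock: 4.95
position: [0.4607, 0.1889, 0.1165]
ee_rot: [-0.0, 0.054, 0.999, -0.0]
contact_force: [0.0, 0.2, -0.7]
width: 0.0294
gripper_force: 59.1
```

Run:
```python
from h import *
goal([.5075,-.263,.22],174.75)
s=manip.get_image("scene")[:,:,::-1]
cv2.imwrite("pics/m4.png",cv2.resize(s[200:300,370:500],None,fx=5,fy=5,interpolation=cv2.INTER_CUBIC))
```

```text
t 4.95 pos [0.4607 0.1889 0.1165] head 173.76 z [-8.e-04 -2.e-04 -1.e+00] q6 -1.213 F [ 0.   0.2 -0.7] Mz [-0.01 -0.02 -0.04] w 0.0294 g 59.1
go [-0.1195 -0.5552 -0.1294] twist -0.0083
```

View pics/m4.png

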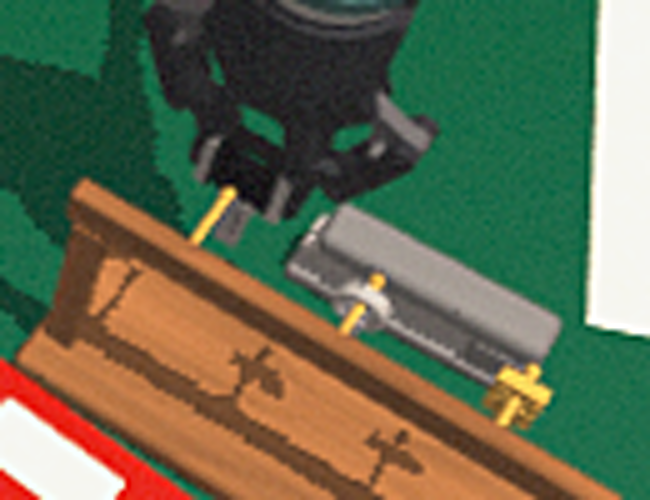

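The key is clear of its hook (blade visible at about (235,220) in the crop), and the other two keys still hang. Now I'll lift and carry it to the lock.

>>> {"op": "move_arm", "data": {
  "deltas": [
    [[0,0,-0.06,0,1],[0,0,-0.12,0,1],[-0.02,-0.05,-0.129,0,1],[-0.04,-0.11,-0.129,0,1],[-0.06,-0.17,-0.129,0,1],[-0.08,-0.23,-0.129,0,1],[-0.1,-0.29,-0.129,0,1],[-0.12,-0.35,-0.129,0,1],[-0.12,-0.41,-0.129,0,1],[-0.12,-0.47,-0.129,-0.008,1],[-0.12,-0.53,-0.129,-0.008,1],[-0.12,-0.555,-0.129,-0.008,1]]
  ],
  "squeeze": 80
}}

```text
clock: 6.2
position: [0.5084, -0.2678, 0.2195]
ee_rot: [0.0, 0.048, 0.999, -0.001]
contact_force: [0.5, 0.9, -0.2]
width: 0.0288
gripper_force: 79.2
```

Run:
```python
from h import *
np.set_printoptions(precision=4,suppress=True)
goal([.5075,-.263,.2],174.75)
t=manip.get_image("top")[:,:,::-1];s=manip.get_image("scene")[:,:,::-1]
cv2.imwrite("pics/t5.png",t);cv2.imwrite("pics/s5.png",s)
a=cv2.resize(t[220:300,380:480],None,fx=4,fy=4,interpolation=cv2.INTER_CUBIC);b=cv2.resize(s[120:200,195:295],None,fx=4,fy=4,interpolation=cv2.INTER_CUBIC)
cv2.imwrite("pics/m5.png",np.hstack([a,b]))
```

```text
t 6.2 pos [ 0.5084 -0.2678  0.2195] head 174.49 z [ 0.0003 -0.0027 -1.    ] q6 -2.079 F [ 0.5  0.9 -0.2] Mz [ 0.   -0.01 -0.02] w 0.0288 g 79.2
go [0.0016 0.0059 0.0244] twist -0.0021
```

View pics/m5.png

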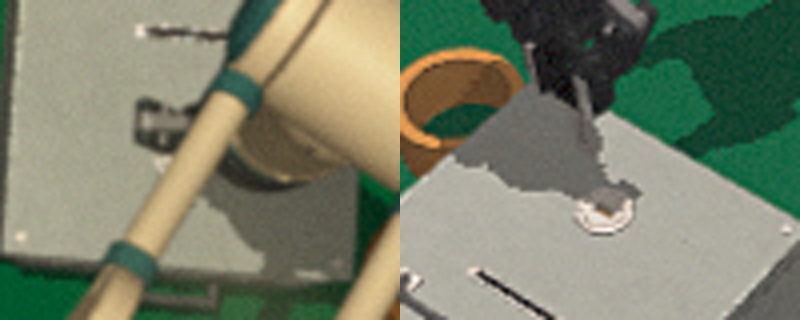

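The scene crop shows the key held above the lock (blade near crop (585,125), lock disc at (604,212)). The arm hides the top view. I'll correct the offset and lower to just above the face.

>>> {"op": "move_arm", "data": {
  "deltas": [
    [[0.001,0.001,0.015,-0.002,1],[0.001,0.001,0.03,-0.002,1],[0.001,0.001,0.05,-0.002,1],[0.001,0.001,0.05,-0.002,1],[0.001,0.001,0.05,-0.002,1]]
  ]
}}

```text
clock: 6.8
position: [0.5079, -0.2606, 0.179]
ee_rot: [-0.001, 0.043, 0.999, 0.001]
contact_force: [0.4, -0.2, -0.6]
width: 0.0289
gripper_force: 79.2
```

Run:
```python
from h import *
np.set_printoptions(precision=4,suppress=True)
goal([.5075,-.263,.176],174.75)
p=manip.get_state()['position']
s=manip.get_image("scene")[:,:,::-1]
cv2.imwrite("pics/s6.png",s)
tip=p-[0,0,.0547];sh=tip+[0,0,.036]
print("tip",tip,proj("scene",tip),"shoulder",proj("scene",sh),"keyway",proj("scene",np.array([.5075,-.263,.114])))
k=8;b=cv2.resize(s[130:200,200:295],None,fx=k,fy=k,interpolation=cv2.INTER_CUBIC)
cv2.imwrite("pics/m6.png",b)
```

```text
t 6.8 pos [ 0.5079 -0.2606  0.179 ] head 175.03 z [-0.0014  0.0011 -1.    ] q6 -2.08 F [ 0.4 -0.2 -0.6] Mz [-0.03 -0.04 -0.02] w 0.0289 g 79.2
go [ 0.0002 -0.003   0.0038] twist 0.0023
tip [ 0.5079 -0.2606  0.1243] [246.0333 170.0198] shoulder [244.1532 160.3246] keyway [245.8582 172.2299]
```

View pics/m6.png

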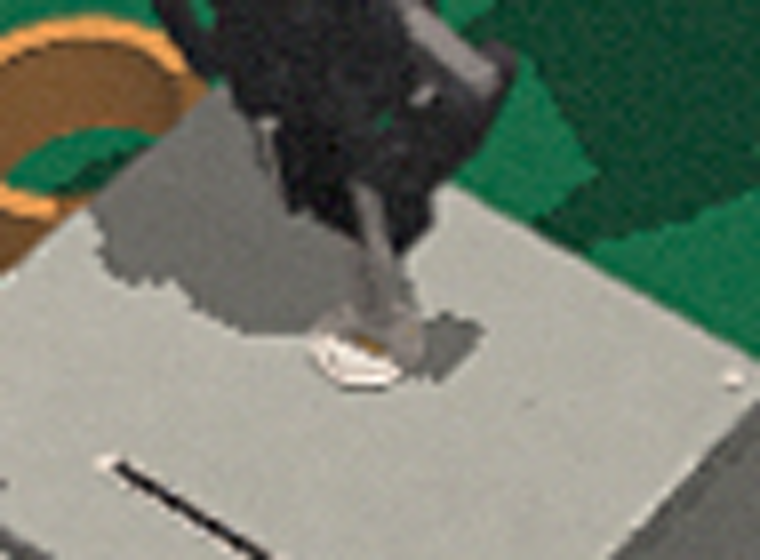

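The blade points at the lock, with its tip near crop (380,318), i.e. full-image (247.5,169.7), and the slot visible at (370,343). A pixel readout will give the offset.

Run:
```python
import cv2
s=cv2.imread("pics/s6.png").mean(2).astype(int);o=cv2.imread("pics/scene0.png").mean(2).astype(int)
import numpy as np
np.set_printoptions(linewidth=200)
print("cols 238..255 rows 152..178");print(s[152:179,238:256])
```

```text
cols 238..255 rows 152..178
[[ 18  27  29  30  20  45  55  43  38  41  41  33  43  45  37  32  37  62]
 [ 21  20  16  13  21  46  76  85  58  35  35  35  46  46  42  31  86 143]
 [ 23  22  30  12  17  23  70 111  94  61  29  34  30  30  31  62 144 186]
 [ 34  17  24  16  26  22  66 104  99  79  30  41  24  32  26  64 140 181]
 [ 81  36  13  23  32  20  49  87 102  86  31  33  37  39  32  55 136 180]
 [102  63  37  27  14  24  35  80 109  92  46  31  29  37  24  47 127 181]
 [107 109  93  56  38  15  31  76 109  94  57  39  27  33  30  80 149 174]
 [105 109 105 105  95  56  37  69 115 113  63  27  24  33  82 148 179 170]
 [107 104 109 107 108 109  85  63 111 116  92  16  28  77 150 182 170 170]
 [ 99 105 103 107 105  99  96  89 100 122 118  45  71 152 181 176 169 171]
 [103 105 102 101 102  98  98  90 104 111 117  90 126 186 174 169 171 168]
 [106 108 103 104 106 100  93  79  92 101 113 105 133 180 169 168 172 170]
 [103 105 105 104 106 102  91  82  98 100 102 103 127 172 172 170 166 172]
 [107 102 101 100 106 104  98  91  80 100 100 101  91 124 176 173 171 168]
 [100 105 103 107 109 
[... 253 characters left out ...]
118 137 151 174 147  84]
 [ 96 120 132 125 130 125 122 109 101  94  97 117 129 125 125  95  96  99]
 [130 157 139 142 118 106  95 103 113 111 118 130 130 126 122 105 103 107]
 [182 186 198 212 142 125  91  80  93 104 116 129 123 123 129 103 101 101]
 [184 209 207 221 230 215 152 127  99  85 103 123 129 130 137 100 106 102]
 [156 172 219 163 219 222 227 218 147 135 141 118 117 122 121  94 103 106]
 [155 143 198 169 196 210 216 217 226 227 202 129 112 117  98 100 103  99]
 [173 152 145 206 189 195 195 195 188 201 206 219 117 101 100 114  92 102]
 [173 172 161 146 179 224 230 235 244 247 214 146 133 166 140 168 107 141]
 [168 170 167 167 134 105 110 114 113  99 144 175 181 176 176 179 176 173]]
```

Run:
```python
import cv2
import numpy as np
np.set_printoptions(linewidth=200)
s=cv2.GaussianBlur(cv2.imread("pics/s6.png").astype(np.float32),(3,3),.6)
print("R-B, cols 238..255 rows 152..175");print((s[...,2]-s[...,0])[152:176,238:256].astype(int))
```

```text
R-B, cols 238..255 rows 152..175
[[ 0  0  0  2 -3  0  2  0  0 -1  0  0  0  0  0  0  2 -2]
 [-2  0 -1  1 -1  1  5  4  2  1  1  1  0  0  0  2  5  6]
 [-1  0  0  0  0  2  7  8  8  2 -3  0 -1 -3 -1  2  8 12]
 [ 1  0 -2 -3  0  0  5  7  8  3 -2 -1  0 -1  0  2  8 12]
 [ 3  1  0  0 -1 -3  4  8  8  6  1  0  0  0 -1  2  8 12]
 [ 5  3  2  1 -3 -1  4  7  8  6  2  0 -1 -2  0  1  8 13]
 [ 5  5  5  4  2  4  3  6 10  8  1 -3 -3 -2  0  4 10 14]
 [ 6  6  8  8  7  7  4  7 12 11  2 -4 -2  0  4  9 13 15]
 [ 6  6  8  9 10 12 10  9 11 10  5 -2 -1  4  9 12 12 13]
 [ 6  6  8  8  9 12 11 10 10 12 10  2  3 10 13 14 14 15]
 [ 7  7  8  8  8  7  8  7  7 11 11  5  7 12 13 14 14 15]
 [ 7  7  7  8  7  8  8  8 10 10 11  7  9 14 14 14 15 14]
 [ 7  5  6  5  6  8  9  9 10 11  8  7  7 11 13 14 15 13]
 [ 6  6  7  6  7  9 11 10  8 10  7  7  6  8 13 13 13 11]
 [ 7  7  6  6  7  8 10  9  7  9  8  8  8  9 15 15 14 12]
 [ 8  7  6  7  9 10 11  9  8  9 11 11 10 10 13 14 14 13]
 [ 7  6  7 10 13 14 12 11  9 11 12 14 13 10 11 14 15 13]
 [ 7  8 11 13 14 15 13 11  9  9 10 13 12 13 12 11 10  7]
 [ 9 12 16 15 14 14 12 12 11 10 10 14 15 19 13  8  7  7]
 [11 16 20 19 16 15 18 19 16 11 12 14 19 26 14  8  7  6]
 [15 21 26 26 20 19 29 42 36 21 14 14 15 17 13  7  7  7]
 [18 24 26 24 22 23 25 42 56 42 21 15 14 15 13  8  7  8]
 [15 21 24 22 22 20 19 25 30 33 26 15 13 15 12  8  7  7]
 [12 17 24 24 24 23 22 22 21 24 25 17 13 13  9  5  6  7]]
```

>>> {"op": "move_arm", "data": {
  "deltas": [
    [[0,-0.003,0,0.002,1],[0,-0.003,0,0.002,1],[0,-0.003,0,0.002,1]]
  ]
}}

```text
clock: 7.15
position: [0.5081, -0.2647, 0.1802]
ee_rot: [0.0, 0.046, 0.999, -0.0]
contact_force: [1.0, -0.3, 0.1]
width: 0.0288
gripper_force: 79.2
```

Run:
```python
from h import *
goal([.508,-.263,.168],174.75)
```

```text
t 7.15 pos [ 0.5081 -0.2647  0.1802] head 174.69 z [ 9.e-04 -7.e-04 -1.e+00] q6 -2.08 F [ 1.  -0.3  0.1] Mz [-0.   -0.08 -0.04] w 0.0288 g 79.2
go [0.0003 0.0021 0.0153] twist -0.0005
```

>>> {"op": "move_arm", "data": {
  "deltas": [
    [[0,0.002,0.005,0,1],[0,0.002,0.01,0,1],[0,0.002,0.015,0,1],[0,0.002,0.018,0,1],[0,0.002,0.018,0,1]]
  ]
}}

```text
clock: 7.65
position: [0.5078, -0.2632, 0.1648]
ee_rot: [-0.0, 0.046, 0.999, -0.0]
contact_force: [-0.7, -1.9, -0.7]
width: 0.0288
gripper_force: 79.2
```

Run:
```python
from h import *
goal([.508,-.263,.168],174.75)
```

```text
t 7.65 pos [ 0.5078 -0.2632  0.1648] head 174.7 z [-7.e-04 -5.e-04 -1.e+00] q6 -2.077 F [-0.7 -1.9 -0.7] Mz [-0.25  0.01  0.04] w 0.0288 g 79.2
go [-0.0003  0.0003 -0.004 ] twist -0.0004
```

>>> {"op": "move_arm", "data": {
  "deltas": [
    [[0,0,0.002,0,1],[0,0,0.004,0,1],[0,0,0.005,0,1],[0,0,0.005,0,1]]
  ]
}}

```text
clock: 8.05
position: [0.5082, -0.2634, 0.1617]
ee_rot: [0.0, 0.046, 0.999, -0.001]
contact_force: [-0.7, -1.6, 2.6]
width: 0.0288
gripper_force: 79.5
```

Run:
```python
from h import *
goal([.508,-.263,.168],174.75)
```

```text
t 8.05 pos [ 0.5082 -0.2634  0.1617] head 174.7 z [ 7.0e-04 -1.4e-03 -1.0e+00] q6 -2.077 F [-0.7 -1.6  2.6] Mz [-0.46  0.05 -0.  ] w 0.0288 g 79.5
go [ 0.0003  0.0005 -0.0078] twist -0.0004
```

>>> {"op": "move_arm", "data": {
  "deltas": [
    [[0,-0.0005,0.001,0.04,1],[0,-0.0005,0.002,0.08,1],[0,-0.0005,0.002,0.12,1],[0,-0.0005,0.002,0.16,1],[0,-0.0005,0.002,0.19,1],[0,-0.0005,0.002,0.22,1],[0,-0.0005,0.002,0.25,1],[0,-0.0005,0.002,0.28,1],[0,-0.0005,0.002,0.31,1],[0,-0.0005,0.002,0.34,1],[0,-0.0005,0.002,0.34,1]]
  ]
}}

```text
clock: 9.15
position: [0.5081, -0.2642, 0.1599]
ee_rot: [0.001, 0.391, 0.92, -0.001]
contact_force: [0.7, -3.8, 0.5]
width: 0.0289
gripper_force: 79.3
```

Run:
```python
from h import *
goal([.508,-.263,.168],174.75)
```

```text
t 9.15 pos [ 0.5081 -0.2642  0.1599] head 133.92 z [ 5.e-04 -2.e-03 -1.e+00] q6 -1.366 F [ 0.7 -3.8  0.5] Mz [-0.84  0.02 -0.03] w 0.0289 g 79.3
go [ 0.0012  0.0009 -0.0102] twist -0.3403
```

>>> {"op": "move_arm", "data": {
  "deltas": [
    [[0,0,0.002,0,1],[0,0,0.004,0,1],[0,0,0.006,0,1],[0,0,0.006,0,1]]
  ]
}}

```text
clock: 9.55
position: [0.5081, -0.2642, 0.1549]
ee_rot: [0.001, 0.391, 0.92, -0.001]
contact_force: [-0.4, -5.6, -0.3]
width: 0.0288
gripper_force: 79.3
```

Run:
```python
from h import *
goal([.508,-.263,.168],174.75)
```

```text
t 9.55 pos [ 0.5081 -0.2642  0.1549] head 133.95 z [ 4.e-04 -2.e-03 -1.e+00] q6 -1.367 F [-0.4 -5.6 -0.3] Mz [-1.16  0.03  0.04] w 0.0288 g 79.3
go [ 0.0011  0.0009 -0.0164] twist -0.34
```

>>> {"op": "move_arm", "data": {
  "deltas": [
    [[-0.0009,-0.0009,0,0,1],[-0.0009,-0.0009,0.001,0,1],[-0.0009,-0.0009,0.001,0,1]]
  ]
}}

```text
clock: 9.85
position: [0.5081, -0.2644, 0.1548]
ee_rot: [0.0, 0.391, 0.92, -0.0]
contact_force: [-1.8, -2.7, 4.4]
width: 0.0289
gripper_force: 79.7
```

Run:
```python
from h import *
goal([.508,-.263,.168],174.75)
```

```text
t 9.85 pos [ 0.5081 -0.2644  0.1548] head 133.91 z [ 8.e-04 -5.e-04 -1.e+00] q6 -1.368 F [-1.8 -2.7  4.4] Mz [-0.71  0.08  0.13] w 0.0289 g 79.7
go [ 0.0014  0.0011 -0.0166] twist -0.3403
```

>>> {"op": "move_arm", "data": {
  "deltas": [
    [[-0.0007,-0.0007,0.0005,-0.05,1],[-0.0007,-0.0007,0.0005,-0.1,1],[-0.0007,-0.0007,0.0005,-0.15,1],[-0.0007,-0.0007,0.0005,-0.2,1],[-0.0007,-0.0007,0.0005,-0.25,1],[-0.0007,-0.0007,0.0005,-0.3,1],[-0.0007,-0.0007,0.0005,-0.35,1],[-0.0007,-0.0007,0.0005,-0.4,1],[-0.0007,-0.0007,0.0005,-0.45,1]]
  ]
}}

```text
clock: 10.75
position: [0.5081, -0.2638, 0.1543]
ee_rot: [0.0, -0.071, 0.997, 0.001]
contact_force: [0.1, -1.2, 5.0]
width: 0.0288
gripper_force: 79.8
```

Run:
```python
from h import *
goal([.508,-.2645,.1548],209.5)
```

```text
t 10.75 pos [ 0.5081 -0.2638  0.1543] head -171.88 z [ 8.0e-04  2.1e-03 -1.0e+00] q6 -2.315 F [ 0.1 -1.2  5. ] Mz [-0.21  0.07 -0.06] w 0.0288 g 79.8
go [ 0.0002 -0.0008 -0.0006] twist -0.1781
```

>>> {"op": "move_arm", "data": {
  "deltas": [
    [[0,0,0.0005,-0.025,1],[0,0,0.0005,-0.05,1],[0,0,0.0005,-0.075,1],[0,0,0.0005,-0.1,1],[0,0,0.0005,-0.12,1],[0,0,0.0005,-0.14,1],[0,0,0.0005,-0.16,1],[0,0,0.0005,-0.175,1],[0,0,0.0005,-0.175,1]]
  ]
}}

```text
clock: 11.65
position: [0.5077, -0.2636, 0.1529]
ee_rot: [0.0, -0.249, 0.968, 0.002]
contact_force: [-0.2, 0.0, 0.9]
width: 0.0292
gripper_force: 79.4
```

Run:
```python
from h import *
goal([.508,-.2645,.1548],174.75)
```

```text
t 11.65 pos [ 0.5077 -0.2636  0.1529] head -151.13 z [-5.e-04  3.e-03 -1.e+00] q6 -2.677 F [-0.2  0.   0.9] Mz [-0.04 -0.09 -0.02] w 0.0292 g 79.4
go [ 0.0003 -0.0012 -0.0024] twist 0.2843
```

>>> {"op": "move_arm", "data": {
  "deltas": [
    [[0,0,0.002,0,1],[0,0,0.004,0,1],[0,0,0.006,0,1],[0,0,0.006,0,1]]
  ]
}}

```text
clock: 12.05
position: [0.508, -0.2645, 0.148]
ee_rot: [0.0, -0.249, 0.968, 0.001]
contact_force: [2.5, 1.0, -3.0]
width: 0.0289
gripper_force: 79.2
```

Run:
```python
from h import *
goal([.508,-.2645,.1477],174.75)
```

```text
t 12.05 pos [ 0.508  -0.2645  0.148 ] head -151.13 z [-0.      0.0013 -1.    ] q6 -2.677 F [ 2.5  1.  -3. ] Mz [ 0.15 -0.35 -0.04] w 0.0289 g 79.2
go [-0.     -0.0001  0.0003] twist 0.2844
```

>>> {"op": "move_arm", "data": {
  "deltas": [
    [[0,0,0,0.04,1],[0,0,0,0.08,1],[0,0,0,0.12,1],[0,0,0.001,0.16,1],[0,0,0.001,0.2,1],[0,0,0.002,0.23,1],[0,0,0.002,0.26,1],[0,0,0.002,0.285,1],[0,0,0.002,0.285,1],[0,0,0.003,0.285,1]]
  ]
}}

```text
clock: 13.05
position: [0.508, -0.2651, 0.1463]
ee_rot: [0.0, 0.046, 0.999, -0.0]
contact_force: [0.4, 0.5, 1.7]
width: 0.0291
gripper_force: 79.4
```

Run:
```python
from h import *
goal([.508,-.2645,.1477],174.75)
```

```text
t 13.05 pos [ 0.508  -0.2651  0.1463] head 174.76 z [ 4.e-04 -3.e-04 -1.e+00] q6 -2.082 F [0.4 0.5 1.7] Mz [ 0.11 -0.17  0.07] w 0.0291 g 79.4
go [ 0.0001  0.0007 -0.0017] twist 0.0001
```

>>> {"op": "move_arm", "data": {
  "deltas": [
    [[0,0,0.003,0,1],[0,0,0.006,0,1],[0,0,0.009,0,1],[0,0,0.012,0,1],[0,0,0.014,0,1],[0,0,0.014,0,1]]
  ]
}}

```text
clock: 13.65
position: [0.5079, -0.2651, 0.1344]
ee_rot: [-0.0, 0.046, 0.999, 0.0]
contact_force: [2.6, -0.9, -0.9]
width: 0.0291
gripper_force: 79.3
```

Run:
```python
from h import *
goal([.508,-.2645,.1327],174.75)
```

```text
t 13.65 pos [ 0.5079 -0.2651  0.1344] head 174.7 z [-0.e+00  1.e-04 -1.e+00] q6 -2.081 F [ 2.6 -0.9 -0.9] Mz [-0.03 -0.37  0.07] w 0.0291 g 79.3
go [-0.      0.0007  0.0021] twist -0.0004
```

>>> {"op": "move_arm", "data": {
  "deltas": [
    [[0,0,0.002,0,1],[0,0,0.004,0,1],[0,0,0.004,0,1]]
  ]
}}

```text
clock: 13.95
position: [0.508, -0.2651, 0.1326]
ee_rot: [0.0, 0.046, 0.999, -0.0]
contact_force: [-0.4, 1.1, 5.8]
width: 0.0288
gripper_force: 80.2
```

Run:
```python
from h import *
goal([.508,-.2645,.1327],174.75)
```

```text
t 13.95 pos [ 0.508  -0.2651  0.1326] head 174.7 z [ 6.e-04 -5.e-04 -1.e+00] q6 -2.081 F [-0.4  1.1  5.8] Mz [ 0.17 -0.08  0.08] w 0.0288 g 80.2
go [ 0.0001  0.0008 -0.0001] twist -0.0004
```

The key is fully home (TCP 0.1326, i.e. 36 mm deep, bearing 5.8 N). Turning clockwise.

>>> {"op": "move_arm", "data": {
  "deltas": [
    [[0,0,0,0,1],[0,0,0,0.05,1],[0,0,0,0.1,1],[0,0,0,0.15,1],[0,0,0,0.2,1],[0,0,0,0.25,1],[0,0,0,0.3,1],[0,0,0,0.35,1],[0,0,0,0.4,1],[0,0,0,0.45,1],[0,0,0,0.5,1]]
  ],
  "squeeze": 110
}}

```text
clock: 15.05
position: [0.5071, -0.2656, 0.1327]
ee_rot: [-0.0, 0.541, 0.841, -0.001]
contact_force: [-1.7, -0.4, 6.8]
width: 0.0286
gripper_force: 107.9
```

Run:
```python
from h import *
goal([.508,-.2651,.1327],174.75-102)
```

```text
t 15.05 pos [ 0.5071 -0.2656  0.1327] head 114.51 z [-0.0012 -0.0016 -1.    ] q6 -1.03 F [-1.7 -0.4  6.8] Mz [-0.08  0.33  0.23] w 0.0286 g 107.9
go [ 0.0001  0.0013 -0.    ] twist 0.348
```

>>> {"op": "move_arm", "data": {
  "deltas": [
    [[0,0,0,0.05,1],[0,0,0,0.1,1],[0,0,0,0.15,1],[0,0,0,0.2,1],[0,0,0,0.25,1],[0,0,0,0.28,1],[0,0,0,0.31,1],[0,0,0,0.33,1],[0,0,0,0.35,1],[0,0,0,0.35,1]]
  ]
}}

```text
clock: 16.05
position: [0.5064, -0.2653, 0.1327]
ee_rot: [-0.0, 0.805, 0.593, -0.001]
contact_force: [-2.7, 0.9, 7.8]
width: 0.0282
gripper_force: 108.1
```

Run:
```python
from h import *
goal([.508,-.2651,.1327],174.75-102)
t=manip.get_image("top")[:,:,::-1];s=manip.get_image("scene")[:,:,::-1]
cv2.imwrite("pics/t7.png",t)
a=cv2.resize(t[190:310,360:480],None,fx=3.3,fy=4,interpolation=cv2.INTER_CUBIC);b=cv2.resize(s[120:240,165:285],(396,480),interpolation=cv2.INTER_CUBIC)
cv2.imwrite("pics/m7.png",np.hstack([a,b]))
```

```text
t 16.05 pos [ 0.5064 -0.2653  0.1327] head 72.73 z [-2.7e-03 -9.0e-04 -1.0e+00] q6 -0.3 F [-2.7  0.9  7.8] Mz [0.08 0.57 0.22] w 0.0282 g 108.1
go [ 0.0008  0.0019 -0.0001] twist -0.0002
```

View pics/m7.png

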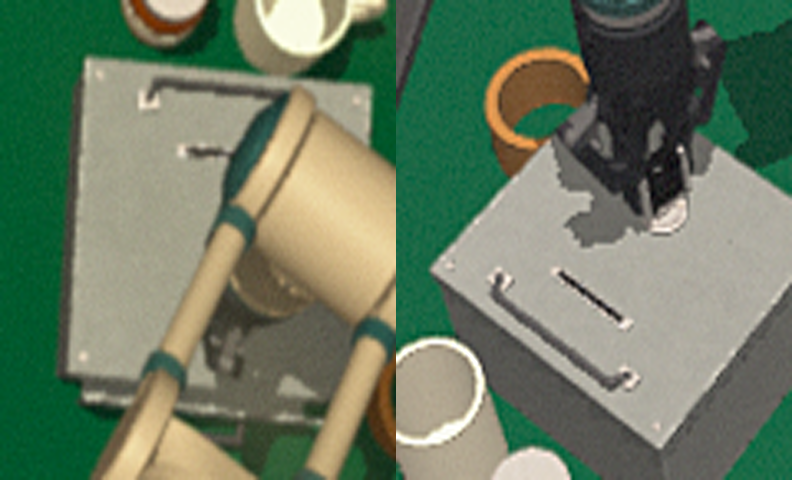

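The drawer front is now ajar, showing as a strip below the box's front edge at about (150,405) in the left panel. I'll turn a few degrees more to be sure it's on the stop.

>>> {"op": "move_arm", "data": {
  "deltas": [
    [[0,0,0,0.03,1],[0,0,0,0.05,1],[0,0,0,0.05,1],[0,0,0,0.05,1]]
  ]
}}

```text
clock: 16.55
position: [0.5063, -0.2652, 0.1327]
ee_rot: [-0.0, 0.835, 0.551, -0.002]
contact_force: [-2.9, 1.2, 7.6]
width: 0.0284
gripper_force: 108.1
```

Run:
```python
from h import *
goal([.508,-.2651,.1327],174.75-108)
```

```text
t 16.55 pos [ 0.5063 -0.2652  0.1327] head 66.81 z [-0.003 -0.001 -1.   ] q6 -0.197 F [-2.9  1.2  7.6] Mz [0.06 0.58 0.44] w 0.0284 g 108.1
go [ 0.001   0.0019 -0.0001] twist 0.0005
```

Torque jumped from 0.22 to 0.44 N m, so the lock is on its stop. Handing in while holding.

```bash
python3 -c "
from rig import manip
print(manip.sign_off())"
```

```text
the job is handed in; nothing more can be done
None
```

The cash box is unlocked and its coin drawer is ajar: the key is fully home and turned clockwise to the stop, the gripper is still holding it there, and I handed the job in at about 17 s; I saw the other two keys still on their hooks after taking this one, and the arm touched nothing else that I noticed.

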